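# Tip the domino box out of its holder

## Task

Get the wooden domino box out of the acrylic holder, where it is shelved tightly upright in a row with the book and the tin: tip it forward (towards the robot) by its top edge until it leans out on the holder's front bar, its foot still in the slot, then grip it, draw it out and stand it upright in the middle of the round cork mat. Leave the book and the tin standing in their slots.

Things in the scene. Friction and masses are not known exactly. Their poses are not given: they have to be found in the camera images.
- domino_box: wooden domino box, black inlaid pips on top and narrow faces; 88 mm deep (x), 42 thick (y), 155 high (z), 0.25-0.5 kg. Origin: centre of underside. Starts upright in one of 3 holder slots, -x face (spine) to the robot. Pulled to -x by its top it pivots on its lower front edge, passes its balance at 30 degrees, then rests leaning 38 degrees on the front bar, broad faces free to grip
- book: thick grey hardcover book, white page edges on top and rear, 88 x 42 x 155 mm; origin and axes as the box's. All three stand in a row (along y, 47 mm pitch, 5 mm gaps, tops level) in a clear acrylic holder fixed to the table, turned as they are; slot floor 6 mm above the table. Behind them (+x) only a wall 45 mm high, so closed fingertips can hook the top rear edge
- tin: oblong steel tin, round lid (36 mm wide, 8 mm high) on top, 88 x 42 x 155 mm overall; origin and axes as the box's. Holder, heights above slot floor: lip 6 mm high at the spines' feet; dividers between slots 45 mm; end walls 105 mm, not forward of the spines; front bar of 10 mm steel along y on end posts, 91 mm before (-x) the items' centres, axis 58 mm high
- cork_mat: round cork mat, 170 mm across, 5 mm thick, fixed on the table; origin: centre of its underside, z up
Mind the look-alikes: they are no part of the job. What is shaped like the tin but purple is not meant.

How it is judged:
On the way:
1. the domino box leans out by more than 28 degrees with its foot still in the slot (angle between domino_box's own z axis and vertical above 0.49 rad and height (world z) of domino_box below 0.055 m), for 0.2 s.
At the end, for the whole second after the job is handed in: the domino box stands upright (within 7 degrees), at rest on its foot on the cork mat, its centre within 40 mm of the mat's; book and tin each stand upright (within 10 degrees) within 30 mm of where they stood (horizontal distance between domino_box and cork_mat below 0.04 m and height (world z) of domino_box below 0.012 m and angle between domino_box's own z axis and vertical below 0.12 rad and linear speed of domino_box below 0.02 m/s and angle between each of book, tin's own z axis and vertical below 0.17 rad and distance of each of book, tin from where it was at the start of the episode below 0.03 m); the robot touches nothing.
It fails at once if the book or the tin tips by more than 20 degrees or is moved more than 50 mm (angle between any of book, tin's own z axis and vertical above 0.35 rad or distance of any of book, tin from where it was at the start of the episode above 0.05 m).
It also fails if it takes over 54 s, if anything falls off the work surface, if the arm or the gripper's body presses on something with over 40 N, if the wrist force passes 120 N, or if a joint passes its speed limit or range.

## Robot

A 6-joint arm with a two-finger parallel gripper is mounted at the origin on the work surface. World frame = base frame: x ahead of the robot, y to its left, z up, the work surface at z = 0. Lengths are in m, angles in rad, forces in N, time in s.
With the tool pointing down it reaches from about 0.35 to 0.975 m from the base axis. Payload 4.9 kg.
Tool frame: the origin (TCP) lies at the very end of the fingers, on their centre line; the grasp point (between the pads) lies 19 mm behind it; z points along the fingers, y is the line along which they close (so a half turn about z gives the same grasp; the last joint's range is limited). The gripper opens to 85 mm and grips with 20 to 120 N. Pads are 22 mm wide; open, the fingers measure 114 mm over their backs; the gripper's body (76 mm by 85 mm) begins 54 mm behind the grasp point. The pads swing forward as they close: fully open they stand 13 mm farther back than shut.
Start: joints at [-1.286, 0.053, 1.613, -0, 1.476, -0.119], TCP at [0.246, -0.575, 0.231] pointing down, gripper open.
Joint ranges: [-3.01, 3.01], [-1.01, 2.22], [0.06, 2.58], [-1.02, 4.17], [0.09, 2.62], [-3.14, 3.14]. Speed limits (rad/s): [2.57, 2.57, 3.14, 3.14, 3.14, 3.14].

## Interface

Orientations are given as a unit quaternion [w, x, y, z].
In Python, from plant import * gives the robot as it stands.
- The arm moves only by the tool jog_arm, never from a script. Its argument "moves" is a list that holds one entry, the list of rows, each a list of 7 numbers: the finger opening in cm, from 0 to 8.54, then the shift along the tool's x, y, z in cm, then the turn, a rotation vector about the tool's x, y, z in rad. A call has 1 to 20 rows; each row shifts and turns the commanded pose from where the row before left it, along the tool's axes as they then stand; what a row does not reach is not made up. A row lasts 1/12 s, in which the tool goes at most 41.7 mm and 7.16 degrees, less where a joint would pass 70% of its speed; a pose out of reach is approached as far as the arm can. A call is refused whole if a number of a shift passes 4.17 or a number of a turn 0.125, either way. A call with a gripper value outside its range is refused whole. The fingers move at their own pace and stop on an object; the grip force is fixed at half the most. Time passes only in rows, so rows that do not move let the fingers close. It gives the time, the measured TCP pose, the force, the opening and the grip force at its end, in the units of the state.
- state(): the state, without advancing time (a new reading comes with each control period).
- grab_frame(name): name is "side" or "top" or "wrist"; returns a dict with "color" (420x560x3 uint8, blue, green, red), "depth" (420x560 float32, m along the optical axis (not along the pixel's ray), 0 where there is no reading), "fx", "fy", "cx", "cy" (pixels), "R" (3x3) and "t" (3): a world point X has camera coordinates R X + t. Camera axes: x right, y down, z forward; pixel columns grow to the right and rows downward; lengths in m; the calibration is good to about 2 mm. A picture is of the moment at which its call begins.
- job_done(): hands the job in; it is judged then, once.
Trained networks look in a picture, given as the dict that the camera call returned (one of the last four; its "shot" number tells which), for a name from the list of things; names that differ only in an ending like _2 or _b are one class to them, and where a whole thing is asked for, a point or a joint stands for the part that bears it (a point fixed in the world has none). Each returns a list of dicts, best first, with "p" (0 to 1); they miss things now and then, are a little off and sometimes report something else, mostly with a low value. They report only what shows in the picture. A call takes as long as a camera call. They do not tell look-alikes from the thing itself.
- recognise(name, picture): "rect" ([centre column, centre row, width, height] in pixels, round what is visible of it).
- regions_of(name, picture): "pixels" (420x560 bool, what is visible of it) and "rect" ([centre column, centre row, width, height] in pixels, round what is visible of it).
The state is a dict: "time": time; "joint_pos": joint angles; "joint_vel": joint speeds; "joint_efforts": joint torques, N m; "tool_pos": TCP position; "tool_rot": TCP orientation; "contact_force": force on the tool from outside, world axes, zero at the start; "ft_torque": the same for the moment, N m; "gripper_width": opening from 0.0 (shut) to 1.0 (fully open); "grasp_force": force on a finger pad.
Only numpy, scipy, OpenCV 4.12 (cv2) and the standard library are available. Lean on these libraries where they do the work, as an engineer would, in place of code of your own. Each camera call takes 0.05 s, during which the arm holds its last target. There are 200 camera calls.

## Working session

There is one attempt and no reset: what is moved stays moved. The work goes in short steps, Python scripts to look and compute and a tool call to move; the robot and the scene stay as the last step left them, time stands still between calls to the robot, and variables do not carry over. Pictures are saved under pics/ and viewed, at most 10 in all, crops included, and the job is handed in when it is done.

Besides the shell and the picture viewer there is one more tool, called after "Emit:" as name(argument=value, ...), one argument or row to a line, values as JSON. jog_arm: Moves the arm, as the interface text tells. Its arguments: {"type":"object","properties":{"moves":{"type":"array"}},"required":["moves"]}

```bash
ls; mkdir -p pics
cat > h.py <<'E'
from plant import *
import numpy as np, cv2
from scipy.spatial.transform import Rotation as Ro
def world(f,mask=None):
    d=f["depth"]; v,u=np.nonzero((d>0)&(mask if mask is not None else True))
    z=d[v,u]; c=np.stack([(u-f["cx"])/f["fx"]*z,(v-f["cy"])/f["fy"]*z,z],1)
    return (c-f["t"])@f["R"],u,v
E
python3 - <<'E'
from h import *
s=state(); print({k:np.round(v,3).tolist() for k,v in s.items()})
fs={n:grab_frame(n) for n in("top","side")}
for n,f in fs.items():
    im=f["color"].copy()
    for name in("domino_box","book","tin","cork_mat"):
        for r in regions_of(name,f)[:3]:
            m=r["pixels"].astype(bool); P,u,v=world(f,m)
            if len(P)==0: print(n,name,r["p"],"nodepth");continue
            print(n,name,round(r["p"],2),np.round(r["rect"]),"med",np.round(np.median(P,0),3),"lo",np.round(np.percentile(P,3,0),3),"hi",np.round(np.percentile(P,97,0),3))
    cv2.imwrite(f"pics/{n}0.png",im)
a=np.hstack([fs["top"]["color"],fs["side"]["color"]]); cv2.imwrite("pics/both0.png",cv2.resize(a,(800,300),interpolation=cv2.INTER_AREA))
E
```

```text
pics
{'time': 0.0, 'joint_pos': [-1.286, 0.053, 1.614, -0.0, 1.476, -0.119], 'joint_vel': [-0.0, -0.001, 0.001, -0.001, 0.002, -0.001], 'joint_efforts': [-0.0, -39.369, -37.018, -0.0, 0.007, -0.0], 'tool_pos': [0.245, -0.574, 0.23], 'tool_rot': [-0.001, 0.98, 0.201, -0.0], 'contact_force': [-0.039, -0.097, 0.29], 'ft_torque': [0.027, -0.052, -0.009], 'grasp_force': 0.0, 'gripper_width': 0.998}
top domino_box 0.83 [204. 202.  32.  52.] med [0.554 0.144 0.16 ] lo [0.513 0.124 0.097] hi [0.598 0.166 0.162]
top book 0.96 [230. 200.  31.  49.] med [0.554 0.097 0.156] lo [0.514 0.077 0.103] hi [0.596 0.119 0.161]
top tin 0.88 [264. 121.  27.  62.] med [0.706 0.031 0.146] lo [0.677 0.011 0.027] hi [0.76  0.051 0.155]
top tin 0.86 [254. 200.  27.  50.] med [0.556 0.051 0.152] lo [0.516 0.03  0.044] hi [0.601 0.073 0.162]
top tin 0.62 [154. 303.  73.  41.] med [0.369 0.236 0.145] lo [0.34  0.203 0.014] hi [0.387 0.286 0.156]
top cork_mat 0.62 [360. 231.  79.  78.] med [ 0.496 -0.171  0.004] lo [ 0.424 -0.245  0.001] hi [ 0.569 -0.098  0.007]
side domino_box 0.94 [342. 214.  38.  59.] med [0.581 0.145 0.159] lo [0.519 0.124 0.053] hi [0.604 0.167 0.163]
side book 0.89 [318. 210.  28.  65.] med [0.582 0.098 0.155] lo [0.519 0.078 0.044] hi [0.604 0.119 0.161]
side tin 0.9 [400. 157.  60.  62.] med [0.382 0.245 0.11 ] lo [0.344 0.204 0.003] hi [0.391 0.286 0.155]
side tin 0.87 [366. 290.  58.  60.] med [0.702 0.223 0.143] lo [0.668 0.184 0.015] hi [0.723 0.261 0.156]
side tin 0.67 [264. 278.  33.  71.] med [0.738 0.034 0.146] lo [0.685 0.011 0.016] hi [0.768 0.051 0.156]
side cork_mat 0.74 [206. 179.  70.  65.] med [ 0.503 -0.171  0.005] lo [ 0.426 -0.246  0.001] hi [ 0.575 -0.099  0.008]
```

View pics/top0.png

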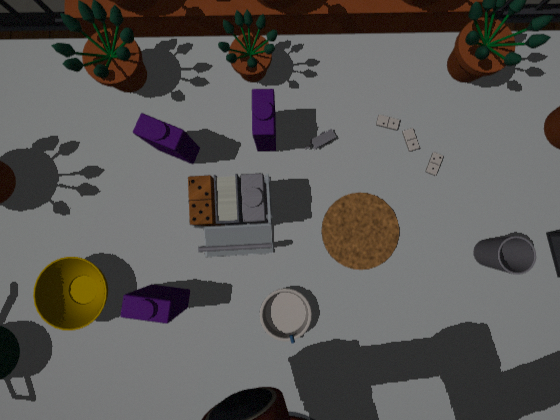

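View pics/side0.png

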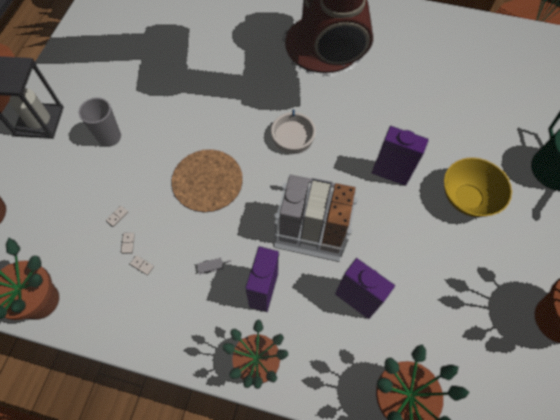

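Run:
```python
from h import *
f=grab_frame("top"); g=grab_frame("side")
for name in("domino_box","book","tin","cork_mat"):
  for n,F in(("top",f),("side",g)):
    for r in regions_of(name,F)[:3]:
      P,u,v=world(F,r["pixels"].astype(bool))
      if name=="cork_mat":
        Q=P[(P[:,2]>0.002)&(P[:,2]<.012)]
        (c,rad)=cv2.minEnclosingCircle((Q[:,:2]*1000).astype(np.float32)); print(name,n,c,rad,len(Q)); continue
      lo=0.145 if name=="tin" else .15
      Q=P[(P[:,2]>lo)&(P[:,2]<.175)]
      if len(Q)<20: continue
      print(name,n,len(Q),cv2.minAreaRect((Q[:,:2]*1000).astype(np.float32)),np.median(Q[:,2]), Q[:,:2].min(0),Q[:,:2].max(0))
```

```text
domino_box side 870 ((560.1008911132812, 144.46615600585938), (87.02362823486328, 41.61907958984375), 2.3752317428588867) 0.16028762784484407 [0.51661501 0.1231879 ] [0.60402835 0.1662002 ]
book top 1107 ((557.4773559570312, 99.17717742919922), (86.23030090332031, 42.27769470214844), 1.924096941947937) 0.15674919732317374 [0.51409993 0.07672325] [0.60127316 0.12072702]
book side 872 ((560.45947265625, 97.75743103027344), (88.87963104248047, 41.879669189453125), 2.141589403152466) 0.15689629702435343 [0.51558756 0.07574332] [0.60563766 0.1201973 ]
tin top 1101 ((560.127197265625, 52.279258728027344), (87.95704650878906, 41.9621467590332), 2.259223699569702) 0.1526645343861934 [0.51562188 0.02978386] [0.60354804 0.07467328]
tin top 890 ((686.5509643554688, 227.27308654785156), (86.27593994140625, 41.17963790893555), 66.79578399658203) 0.1473273404613601 [0.65240282 0.18192646] [0.71984527 0.27288144]
tin top 1045 ((362.16448974609375, 247.64292907714844), (87.82003021240234, 41.263633728027344), 81.4814453125) 0.14745577237502996 [0.3363377  0.20303782] [0.38760678 0.29373261]
tin side 852 ((562.7242431640625, 53.38562774658203), (89.30970764160156, 46.97641372680664), 2.596565008163452) 0.15302415179903478 [0.51870072 0.02873316] [0.6075071  0.07884409]
tin side 865 ((723.6923828125, 30.356128692626953), (41.64507293701172, 87.39356231689453), 89.63188934326172) 0.14761334231042575 [0.67991202 0.009472  ] [0.76738203 0.05117743]
tin side 575 ((366.3462829589844, 246.10101318359375), (86.57182312011719, 44.77239990234375), 82.11656188964844) 0.14762936481000297 [0.33912467 0.20189389] [0.39161092 0.29112656]
cork_mat top (496.9959716796875, -171.06785583496094) 84.91007232666016 4313
cork_mat side (499.0650634765625, -171.7305450439453) 86.03227233886719 3245
```

The top view shows the box (brown, about px 201,202), book and grey tin in the holder, the mat at (360,231), and purple decoys. The networks agree with the picture. In world coordinates:
- Box centre is about (0.559, 0.1445), with row yaw about 2.2° and its top at z 0.161.
- The mat is at (0.498, -0.171).

I'll align the yaw first, then travel to a point above and behind the box.

Emit:
jog_arm(
  moves=[
    [[0, 0, 0, -0.8, 0, 0, 0.122], [0, 0, 0, -0.8, 0, 0, 0.122], [0, 0, 0, -0.8, 0, 0, 0.122], [0, 2, -3.5, 0, 0, 0, 0], [0, 2, -3.5, 0, 0, 0, 0], [0, 2, -3.5, 0, 0, 0, 0], [0, 2, -3.5, 0, 0, 0, 0], [0, 2, -3.5, 0, 0, 0, 0], [0, 2, -3.5, 0, 0, 0, 0], [0, 2, -3.5, 0, 0, 0, 0], [0, 2, -3.5, 0, 0, 0, 0], [0, 2, -3.5, 0, 0, 0, 0], [0, 2, -3.5, 0, 0, 0, 0], [0, 2, -3.5, 0, 0, 0, 0], [0, 2, -3.5, 0, 0, 0, 0], [0, 2, -3.5, 0, 0, 0, 0], [0, 2, -3.5, 0, 0, 0, 0], [0, 2, -3.5, 0, 0, 0, 0], [0, 2, -3.5, 0, 0, 0, 0], [0, 2, -3.5, 0, 0, 0, 0]],
  ],
)

```text
time: 2.67
tool_pos: [0.5635, 0.0348, 0.2556]
tool_rot: [0.0, 1.0, 0.019, 0.0]
contact_force: [0.4, 0.3, 1.0]
gripper_width: 0.005
grasp_force: 0.0
```

Emit:
jog_arm(
  moves=[
    [[0, 2.4, -3.3, 0, 0, 0, 0], [0, 2.4, -3.3, 0, 0, 0, 0], [0, 2.4, -3.3, 0, 0, 0, 0], [0, 0, -1.2, 0, 0, 0, 0], [0, 0, 0, 0, 0, 0, 0], [0, 0, 0, 0, 0, 0, 0]],
  ],
)

```text
time: 3.17
tool_pos: [0.6303, 0.1466, 0.255]
tool_rot: [0.0, 1.0, 0.02, -0.0]
contact_force: [0.2, -0.7, -0.6]
gripper_width: -0.001
grasp_force: 0.0
```

Run:
```python
from h import *
print(np.round(state()["tool_pos"],4))
f=grab_frame("side"); w=grab_frame("wrist")
P,u,v=world(f)
# gripper points near tip
t=state()["tool_pos"]
Q=P[(abs(P[:,0]-t[0])<.05)&(abs(P[:,1]-t[1])<.05)&(P[:,2]>t[2]-.03)&(P[:,2]<t[2]+.03)]
print(len(Q),Q.min(0),Q.max(0))
P,u,v=world(w); B=P[(abs(P[:,2]-.161)<.006)&(abs(P[:,0]-.56)<.08)&(P[:,1]<.2)&(P[:,1]>.0)]
print(len(B),B.min(0) if len(B) else 0,B.max(0) if len(B) else 0)
a=np.hstack([f["color"],w["color"]]); cv2.imwrite("pics/p1.png",cv2.resize(a,(800,300),interpolation=cv2.INTER_AREA))
```

```text
[0.6303 0.1466 0.255 ]
109 [0.63116402 0.13187908 0.25822182] [0.64270936 0.15906141 0.28532088]
5363 [0.53298559 0.03466257 0.1550029 ] [0.60531562 0.16811218 0.16426927]
```

View pics/p1.png

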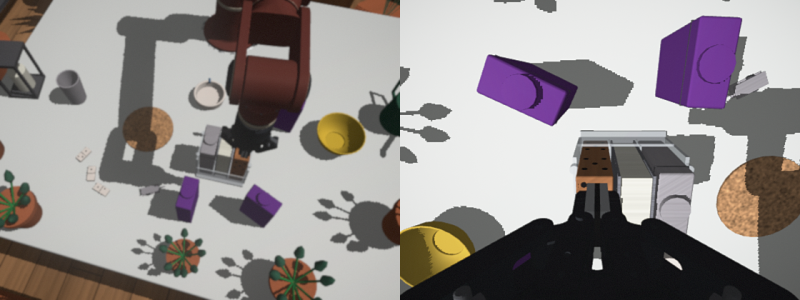

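Emit:
jog_arm(
  moves=[
    [[0, 0, 0, 3, 0, 0, 0], [0, 0, 0, 3, 0, 0, 0], [0, 0, 0, 3, 0, 0, 0], [0, 0, 0, 2, 0, 0, 0], [0, 0, 0, 1, 0, 0, 0], [0, -0.4, 0, 0, 0, 0, 0], [0, -0.4, 0, 0, 0, 0, 0], [0, -0.3, 0, 0, 0, 0, 0], [0, -0.3, 0, 0, 0, 0, 0], [0, -0.2, 0, 0, 0, 0, 0], [0, 0, 0, 0, 0, 0, 0]],
  ],
)

```text
time: 4.18
tool_pos: [0.6149, 0.1459, 0.1368]
tool_rot: [-0.0, 1.0, 0.019, 0.001]
contact_force: [0.2, 0.3, 0.0]
gripper_width: 0.002
grasp_force: 0.0
```

Emit:
jog_arm(
  moves=[
    [[0, -0.3, 0, 0, 0, 0, 0], [0, -0.47, 0, -0.28, 0, 0, 0], [0, -0.47, 0, -0.28, 0, 0, 0], [0, -0.47, 0, -0.28, 0, 0, 0], [0, -0.47, 0, -0.28, 0, 0, 0], [0, -0.5, 0, -0.2, 0, 0, 0], [0, -0.5, 0, -0.2, 0, 0, 0], [0, -0.5, 0, -0.2, 0, 0, 0], [0, -0.5, 0, -0.2, 0, 0, 0]],
  ],
)

```text
time: 4.93
tool_pos: [0.5722, 0.1441, 0.1547]
tool_rot: [-0.0, 1.0, 0.019, -0.0]
contact_force: [1.2, 0.5, -0.4]
gripper_width: 0.0
grasp_force: 0.3
```

```bash
cat > b.py <<'E'
from h import *
def tilt(n="side"):
    f=grab_frame(n); out=[]
    for name in("domino_box","book","tin"):
        for r in regions_of(name,f)[:1 if name!="tin" else 4]:
            P,u,v=world(f,r["pixels"].astype(bool))
            if len(P)<30 or not(.4<np.median(P[:,0])<.64): continue
            print(n,name,round(r["p"],2),len(P),"lo",np.round(np.percentile(P,3,0),3),"hi",np.round(np.percentile(P,97,0),3))
    return f
E
python3 - <<'E'
from b import *
tilt("side");tilt("top")
E
```

```text
side domino_box 0.6 755 lo [0.56  0.124 0.039] hi [0.597 0.165 0.149]
side book 0.59 962 lo [0.551 0.078 0.044] hi [0.604 0.118 0.161]
side tin 0.77 1237 lo [0.524 0.033 0.06 ] hi [0.607 0.072 0.162]
top domino_box 0.73 278 lo [0.478 0.122 0.066] hi [0.559 0.125 0.174]
top book 0.66 4692 lo [ 0.424 -0.245  0.001] hi [ 0.569 -0.098  0.007]
top tin 0.63 1239 lo [0.517 0.031 0.078] hi [0.601 0.073 0.161]
```

Emit:
jog_arm(
  moves=[
    [[0, -0.53, 0, -0.13, 0, 0, 0], [0, -0.53, 0, -0.13, 0, 0, 0], [0, -0.53, 0, -0.13, 0, 0, 0], [0, -0.53, 0, -0.13, 0, 0, 0], [0, -0.54, 0, -0.06, 0, 0, 0], [0, -0.54, 0, -0.06, 0, 0, 0], [0, -0.54, 0, -0.06, 0, 0, 0], [0, -0.54, 0, -0.06, 0, 0, 0], [0, -0.5, 0, 0, 0, 0, 0], [0, -0.5, 0, 0, 0, 0, 0], [0, -0.3, 0, 0, 0, 0, 0], [0, 0, 0, 0, 0, 0, 0], [0, 0, 0, 0, 0, 0, 0]],
  ],
)

```text
time: 6.42
tool_pos: [0.5173, 0.1421, 0.1624]
tool_rot: [-0.0, 1.0, 0.019, 0.001]
contact_force: [1.3, -0.8, 1.4]
gripper_width: -0.005
grasp_force: 0.7
```

Run:
```python
from b import *
f=tilt("side");g=tilt("top");w=grab_frame("wrist")
P,u,v=world(g); Q=P[(P[:,1]>.121)&(P[:,1]<.17)&(P[:,0]>.38)&(P[:,0]<.5)&(P[:,2]>.03)]
print(len(Q))
a=np.hstack([g["color"][80:360,120:400],w["color"][:,70:490]*1 if 0 else cv2.resize(w["color"],(373,280))]); cv2.imwrite("pics/p2.png",a)
```

```text
side domino_box 0.74 1190 lo [0.504 0.122 0.058] hi [0.585 0.164 0.163]
side book 0.63 1361 lo [0.518 0.078 0.041] hi [0.604 0.119 0.161]
side tin 0.74 1307 lo [0.524 0.032 0.052] hi [0.607 0.072 0.162]
top domino_box 0.7 539 lo [0.43  0.121 0.055] hi [0.576 0.142 0.176]
top book 0.76 1067 lo [0.516 0.077 0.108] hi [0.597 0.119 0.161]
top tin 0.65 1190 lo [0.517 0.031 0.084] hi [0.601 0.071 0.161]
4423
```

View pics/p2.png

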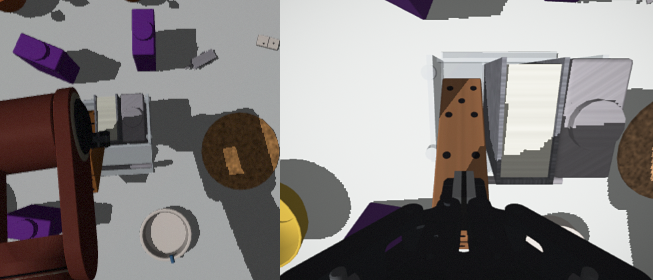

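```bash
cat >> b.py <<'E'
def plane(f):
    r=regions_of("domino_box",f)[0]; m=cv2.erode(r["pixels"].astype(np.uint8),np.ones((3,3)))>0
    P,u,v=world(f,m); P=P[P[:,2]>.03]
    best=None; rng=np.random.default_rng(0)
    for _ in range(300):
        a,b,c=P[rng.choice(len(P),3,False)]; n=np.cross(b-a,c-a); l=np.linalg.norm(n)
        if l<1e-6: continue
        n/=l
        if abs(n[1])>.3: continue
        i=abs((P-a)@n)<.0015
        if best is None or i.sum()>best.sum(): best=i
    Q=P[best]; c=Q.mean(0); n=np.linalg.svd(Q-c,full_matrices=False)[2][2]; n*=np.sign(n[0])
    print("n",np.round(n,3),"angle",round(np.degrees(np.arctan2(n[2],n[0])),1),"c",np.round(c,4),len(Q),len(P),"lo",np.round(np.percentile(Q,2,0),3),"hi",np.round(np.percentile(Q,98,0),3))
    return Q
E
python3 - <<'E'
from b import *
plane(grab_frame("side"));plane(grab_frame("wrist"))
E
```

```text
n [0.786 0.028 0.617] angle 38.1 c [0.5519 0.1441 0.1064] 631 937 lo [0.517 0.125 0.063] hi [0.585 0.162 0.151]
n [0.786 0.03  0.617] angle 38.1 c [0.545  0.1458 0.1163] 9863 10119 lo [0.509 0.126 0.066] hi [0.584 0.164 0.161]
```

The box leans at 38.1° (both cameras agree), with its foot in the slot. Next I retreat up, shift back, tilt the tool 38° and open the fingers.

Emit:
jog_arm(
  moves=[
    [[0, 0.3, 0, -1, 0, 0, 0], [0, 0, 0, -3, 0, 0, 0], [0, 0, 0, -3, 0, 0, 0], [0, 0, 0, -3, 0, 0, 0], [2, -3, 0, 0, 0, 0, 0], [4, -3, 0, 0, 0, 0, 0], [6.5, -3.5, 0, 0, 0, 0, 0], [6.5, 0, 0, 0, 0, 0.111, 0], [6.5, 0, 0, 0, 0, 0.111, 0], [6.5, 0, 0, 0, 0, 0.111, 0], [6.5, 0, 0, 0, 0, 0.111, 0], [6.5, 0, 0, 0, 0, 0.111, 0], [6.5, 0, 0, 0, 0, 0.111, 0], [6.5, 0, 0, 0, 0, 0, 0], [6.5, 0, 0, 0, 0, 0, 0]],
  ],
)

```text
time: 8.32
tool_pos: [0.424, 0.1386, 0.261]
tool_rot: [-0.006, 0.945, 0.018, 0.325]
contact_force: [0.2, -0.2, -0.2]
gripper_width: 0.758
grasp_force: 0.0
```

```bash
cat >> b.py <<'E'
def togo(T,tilt_deg=38.1,yaw=.038):
    s=state(); R=Ro.from_quat(np.roll(s["tool_rot"],-1))
    print("pos",np.round(s["tool_pos"],4),"axes z",np.round(R.as_matrix()[:,2],3),"y",np.round(R.as_matrix()[:,1],3),"q",np.round(s["joint_pos"],2))
    G=Ro.from_euler("z",yaw)*Ro.from_euler("x",np.pi)*Ro.from_euler("y",np.radians(tilt_deg))
    print("shift cm",np.round(R.inv().apply(np.array(T)-s["tool_pos"])*100,2),"turn",np.round((R.inv()*G).as_rotvec(),3),"w",s["gripper_width"])
E
python3 - <<'E'
from b import *
w=grab_frame("wrist"); plane(grab_frame("side"))
P,u,v=world(w)
Q=P[(P[:,0]>.4)&(P[:,0]<.6)&(P[:,1]>.115)&(P[:,1]<.175)&(P[:,2]>.03)]
zb=np.array([-.617,-.024,.787]); 
h=Q@zb; T=Q[h>np.percentile(h,99)-.006]; print("top",len(Q),np.percentile(h,[50,90,99]),np.percentile(T,2,0),np.percentile(T,98,0))
# y extents of box at top
togo((.4868,.1428,.111))
cv2.imwrite("pics/p3.png",w["color"])
E
```

```text
n [0.789 0.038 0.614] angle 37.9 c [0.5377 0.1436 0.1249] 838 1564 lo [0.495 0.124 0.066] hi [0.583 0.162 0.179]
top 9501 [-0.16386114 -0.03295165 -0.0139554 ] [0.40017117 0.16971767 0.29617145] [0.40698397 0.17481761 0.30976319]
pos [0.426  0.1386 0.2638] axes z [ 0.617  0.023 -0.787] y [ 0.037 -0.999 -0.   ] q [ 0.22 -0.93  2.36 -0.13  1.06  1.78]
shift cm [-4.64 -0.19 15.78] turn [ 0.    -0.001 -0.001] w 0.7629269329762415
```

View pics/p3.png

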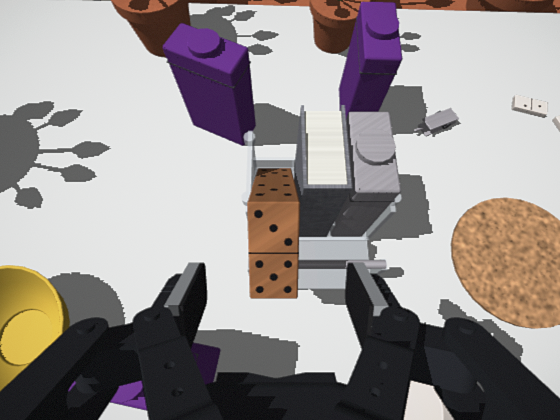

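Emit:
jog_arm(
  moves=[
    [[6.5, -0.8, -0.03, 2.6, 0, 0, 0], [6.5, -0.8, -0.03, 2.6, 0, 0, 0], [6.5, -0.8, -0.03, 2.6, 0, 0, 0], [6.5, -0.8, -0.03, 2.6, 0, 0, 0], [6.5, -0.5, -0.03, 1.6, 0, 0, 0], [6.5, -0.5, -0.03, 1.6, 0, 0, 0], [6.5, -0.3, 0, 1, 0, 0, 0], [6.5, 0, 0, 0, 0, 0, 0], [6.5, 0, 0, 0, 0, 0, 0]],
  ],
)

```text
time: 9.22
tool_pos: [0.4806, 0.1422, 0.1193]
tool_rot: [-0.006, 0.945, 0.018, 0.326]
contact_force: [-0.0, 0.4, 0.0]
gripper_width: 0.762
grasp_force: 0.0
```

Run:
```python
from b import *
w=grab_frame("wrist"); togo((.4868,.1428,.111))
cv2.imwrite("pics/p4.png",w["color"])
```

```text
pos [0.4809 0.1424 0.1204] axes z [ 0.617  0.023 -0.787] y [ 0.037 -0.999 -0.   ] q [ 0.19 -0.58  2.42 -0.16  0.65  1.82]
shift cm [-0.11 -0.02  1.11] turn [ 0.    -0.001 -0.001] w 0.7629403141862372
```

View pics/p4.png

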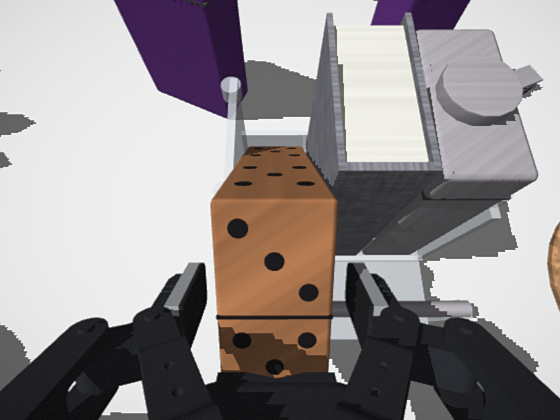

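Emit:
jog_arm(
  moves=[
    [[6.5, -0.1, 0, 0.5, 0, 0, 0], [6.5, 0, 0, 0.5, 0, 0, 0], [6.5, 0, 0, 0, 0, 0, 0], [3, 0, 0, 0, 0, 0, 0], [3, 0, 0, 0, 0, 0, 0], [3, 0, 0, 0, 0, 0, 0], [3, 0, 0, 0, 0, 0, 0], [3, 0, 0, 0, 0, 0, 0], [3, 0, 0, 0, 0, 0, 0], [3, 0, 0, 0, 0, 0, 0], [3, 0, 0, 0, 0, 0, 0]],
  ],
)

```text
time: 10.18
tool_pos: [0.4854, 0.1427, 0.1114]
tool_rot: [-0.006, 0.945, 0.018, 0.327]
contact_force: [-1.3, -0.4, 2.6]
gripper_width: 0.486
grasp_force: 60.6
```

Emit:
jog_arm(
  moves=[
    [[3, 0.3, 0, -0.39, 0, 0, 0], [3, 0.3, 0, -0.39, 0, 0, 0], [3, 0.6, 0, -0.78, 0, 0, 0], [3, 0.6, 0, -0.78, 0, 0, 0], [3, 0.9, 0, -1.15, 0, 0, 0], [3, 0.9, 0, -1.15, 0, 0, 0], [3, 0.9, 0, -1.15, 0, 0, 0], [3, 0, 0, 0, 0, 0, 0]],
  ],
)

```text
time: 10.85
tool_pos: [0.4869, 0.1431, 0.1902]
tool_rot: [-0.007, 0.944, 0.018, 0.331]
contact_force: [0.3, -0.0, -1.0]
gripper_width: 0.484
grasp_force: 61.4
```

Run:
```python
from b import *
f=tilt("side"); tilt("top"); plane(f); togo((.485,.1427,.301))
```

```text
side domino_box 0.96 2097 lo [0.435 0.122 0.139] hi [0.586 0.164 0.257]
side book 0.67 1314 lo [0.52  0.079 0.049] hi [0.604 0.118 0.161]
side tin 0.85 1298 lo [0.524 0.032 0.053] hi [0.607 0.072 0.162]
top domino_box 0.77 2409 lo [0.45  0.122 0.133] hi [0.577 0.163 0.251]
top book 0.75 1265 lo [0.514 0.077 0.108] hi [0.596 0.119 0.161]
top tin 0.72 1213 lo [0.517 0.031 0.071] hi [0.6   0.071 0.162]
n [0.782 0.042 0.622] angle 38.5 c [0.5381 0.1432 0.2055] 1110 1837 lo [0.496 0.124 0.146] hi [0.585 0.162 0.258]
pos [0.4844 0.1425 0.1832] axes z [ 0.616  0.023 -0.787] y [ 0.038 -0.999  0.   ] q [ 0.19 -0.66  2.36 -0.13  0.79  1.79]
shift cm [ 7.31 -0.01 -9.24] turn [ 0.     0.001 -0.   ] w 0.4821549362008363
```

The box came out cleanly and the neighbours have not moved. I keep lifting and turn it upright.

Emit:
jog_arm(
  moves=[
    [[3, 1.46, 0, -1.84, 0, 0, 0], [3, 1.46, 0, -1.84, 0, 0, 0], [3, 1.46, 0, -1.84, 0, 0, 0], [3, 1.46, 0, -1.84, 0, 0, 0], [3, 1.46, 0, -1.84, 0, 0, 0], [3, 0, 0, 0, 0, -0.083, 0], [3, 0, 0, 0, 0, -0.083, 0], [3, 0, 0, 0, 0, -0.083, 0], [3, 0, 0, 0, 0, -0.083, 0], [3, 0, 0, 0, 0, -0.083, 0], [3, 0, 0, 0, 0, -0.083, 0], [3, 0, 0, 0, 0, -0.083, 0], [3, 0, 0, 0, 0, -0.083, 0], [3, 0, 0, 0, 0, 0, 0], [3, 0, 0, 0, 0, 0, 0]],
  ],
)

```text
time: 12.55
tool_pos: [0.4863, 0.1426, 0.301]
tool_rot: [0.0, 1.0, 0.019, 0.001]
contact_force: [0.5, -0.1, -2.3]
gripper_width: 0.482
grasp_force: 61.4
```

Run:
```python
from b import *
f=tilt("side"); plane(f); togo((.498,-.171,.301),0)
```

```text
side domino_box 0.66 1974 lo [0.48  0.122 0.202] hi [0.538 0.163 0.352]
side book 0.64 1373 lo [0.52  0.078 0.045] hi [0.604 0.119 0.161]
side tin 0.68 1386 lo [0.521 0.03  0.047] hi [0.607 0.072 0.162]
n [0.999 0.032 0.   ] angle 0.0 c [0.5361 0.1427 0.284 ] 1022 1743 lo [0.535 0.123 0.207] hi [0.537 0.162 0.351]
pos [0.4849 0.1427 0.302 ] axes z [ 0.004  0.    -1.   ] y [ 0.038 -0.999 -0.   ] q [ 0.14 -0.27  1.8  -0.    1.61  1.67]
shift cm [ 0.11 31.4   0.1 ] turn [-0.    -0.004  0.   ] w 0.4887303430346551
```

Emit:
jog_arm(
  moves=[
    [[3, 0, 1.4, 0, 0, 0, 0], [3, -0.06, 2.8, 0, 0, 0, 0], [3, -0.06, 3, 0, 0, 0, 0], [3, -0.06, 3, 0, 0, 0, 0], [3, -0.06, 3, 0, 0, 0, 0], [3, -0.06, 3, 0, 0, 0, 0], [3, -0.06, 3, 0, 0, 0, 0], [3, -0.06, 3, 0, 0, 0, 0], [3, -0.06, 3, 0, 0, 0, 0], [3, -0.06, 2.8, 0, 0, 0, 0], [3, -0.06, 2, 0, 0, 0, 0], [3, 0, 1.4, 0, 0, 0, 0], [3, 0, 0, 2, 0, 0, 0], [3, 0, 0, 3, 0, 0, 0], [3, 0, 0, 3, 0, 0, 0], [3, 0, 0, 3, 0, 0, 0], [3, 0, 0, 3, 0, 0, 0], [3, 0, 0, 2, 0, 0, 0], [3, 0, 0, 1, 0, 0, 0], [3, 0, 0, 0, 0, 0, 0]],
  ],
)

```text
time: 14.47
tool_pos: [0.4899, -0.17, 0.129]
tool_rot: [-0.001, 1.0, 0.019, -0.001]
contact_force: [-0.7, -0.5, -3.3]
gripper_width: 0.486
grasp_force: 61.9
```

Run:
```python
from b import *
togo((.491,-.171,.108),0)
for n in("side","top"):
    f=grab_frame(n); P,u,v=world(f,regions_of("domino_box",f)[0]["pixels"].astype(bool)); print(n,np.round(np.percentile(P,[1,99],axis=0),3).tolist())
    try: plane(f)
    except Exception as e: print(e)
```

```text
pos [ 0.4899 -0.17    0.129 ] axes z [-0.002  0.003 -1.   ] y [ 0.038 -0.999 -0.003] q [-0.48 -0.12  1.95  0.    1.31  1.05]
shift cm [0.11 0.11 2.1 ] turn [-0.003  0.002  0.   ] w 0.4861758998221993
side [[0.461, -0.19, 0.026], [0.541, -0.148, 0.182]]
n [ 0.999  0.046 -0.003] angle -0.2 c [ 0.5395 -0.1667  0.1137] 521 1336 lo [ 0.538 -0.185  0.036] hi [ 0.541 -0.149  0.179]
top [[0.454, -0.164, 0.037], [0.539, -0.148, 0.186]]
n [ 0.031 -0.032 -0.999] angle -88.2 c [ 0.5279 -0.1542  0.1834] 73 389 lo [ 0.513 -0.162  0.182] hi [ 0.538 -0.148  0.185]
```

Emit:
jog_arm(
  moves=[
    [[3, 0, 0, 0.6, 0, 0, 0], [3, 0, 0, 0.6, 0, 0, 0], [3, 0, 0, 0.4, 0, 0, 0], [3, 0, 0, 0.2, 0, 0, 0], [3, 0, 0, 0.1, 0, 0, 0], [3, 0, 0, 0, 0, 0, 0], [3, 0, 0, 0, 0, 0, 0]],
  ],
)

```text
time: 15.35
tool_pos: [0.4917, -0.1713, 0.1127]
tool_rot: [-0.0, 1.0, 0.019, 0.001]
contact_force: [0.6, 0.7, -2.2]
gripper_width: 0.482
grasp_force: 62.0
```

Emit:
jog_arm(
  moves=[
    [[3, 0, 0, 0.1, 0, 0, 0], [3, 0, 0, 0.1, 0, 0, 0], [3, 0, 0, 0.1, 0, 0, 0], [3, 0, 0, 0, 0, 0, 0], [3, 0, 0, 0, 0, 0, 0]],
  ],
)

```text
time: 15.77
tool_pos: [0.4916, -0.1713, 0.1098]
tool_rot: [-0.0, 1.0, 0.019, 0.001]
contact_force: [0.9, -0.6, -4.1]
gripper_width: 0.486
grasp_force: 62.0
```

Run:
```python
from b import *
togo((.491,-.171,.108),0); print(state()["contact_force"])
f=grab_frame("side"); P,u,v=world(f,regions_of("domino_box",f)[0]["pixels"].astype(bool)); print(np.round(np.percentile(P,[1,99],axis=0),3).tolist())
```

```text
pos [ 0.4916 -0.1713  0.1098] axes z [ 0.002  0.    -1.   ] y [ 0.038 -0.999 -0.   ] q [-0.48 -0.09  1.96  0.    1.27  1.05]
shift cm [-0.06 -0.03  0.18] turn [-0.    -0.002 -0.   ] w 0.4862303363765673
[ 0.89358427 -0.64585924 -4.06617717]
[[0.46, -0.191, 0.005], [0.543, -0.149, 0.162]]
```

Emit:
jog_arm(
  moves=[
    [[3, 0, 0, 0.1, 0, 0, 0], [3, 0, 0, 0, 0, 0, 0], [3, 0, 0, 0.1, 0, 0, 0], [3, 0, 0, 0, 0, 0, 0], [3, 0, 0, 0, 0, 0, 0]],
  ],
)

```text
time: 16.28
tool_pos: [0.492, -0.1714, 0.1096]
tool_rot: [0.0, 1.0, 0.019, 0.001]
contact_force: [-4.6, 2.1, 7.5]
gripper_width: 0.485
grasp_force: 63.3
```

Contact with the mat shows as +7.5 N on the wrist. I release slowly, then retreat upward.

Emit:
jog_arm(
  moves=[
    [[4.4, 0, 0, 0, 0, 0, 0], [4.8, 0, 0, 0, 0, 0, 0], [5.4, 0, 0, 0, 0, 0, 0], [6.2, 0, 0, 0, 0, 0, 0], [6.8, 0, 0, 0, 0, 0, 0], [6.8, 0, 0, 0, 0, 0, 0], [6.8, 0, 0, -0.5, 0, 0, 0], [6.8, 0, 0, -1.5, 0, 0, 0], [6.8, 0, 0, -3, 0, 0, 0], [6.8, 0, 0, -3, 0, 0, 0], [6.8, 0, 0, -3, 0, 0, 0], [6.8, 0, 0, -3, 0, 0, 0], [6.8, 0, 0, 0, 0, 0, 0], [6.8, 0, 0, 0, 0, 0, 0]],
  ],
)

```text
time: 17.45
tool_pos: [0.4926, -0.172, 0.251]
tool_rot: [0.001, 1.0, 0.019, 0.004]
contact_force: [0.4, -0.0, -0.9]
gripper_width: 0.794
grasp_force: 0.0
```

Run:
```python
from b import *
s=state();print(s["tool_pos"],s["contact_force"])
f=tilt("side"); P,u,v=world(f,regions_of("domino_box",f)[0]["pixels"].astype(bool)); print(np.round(np.percentile(P,[1,99],axis=0),3).tolist()); plane(f)
a=np.hstack([f["color"],grab_frame("top")["color"]]); cv2.imwrite("pics/p5.png",cv2.resize(a,(800,300),interpolation=cv2.INTER_AREA))
```

```text
[ 0.49262337 -0.17195268  0.25098598] [ 0.4433295  -0.04776652 -0.89850734]
side domino_box 0.73 1897 lo [ 0.458 -0.189  0.017] hi [ 0.543 -0.15   0.162]
side book 0.61 1336 lo [0.52  0.078 0.047] hi [0.604 0.119 0.162]
side tin 0.81 1346 lo [0.521 0.032 0.047] hi [0.607 0.072 0.162]
[[0.456, -0.191, 0.01], [0.544, -0.149, 0.163]]
n [0.999 0.042 0.001] angle 0.0 c [ 0.5419 -0.1679  0.0994] 450 1609 lo [ 0.54  -0.186  0.033] hi [ 0.543 -0.15   0.16 ]
```

View pics/p5.png

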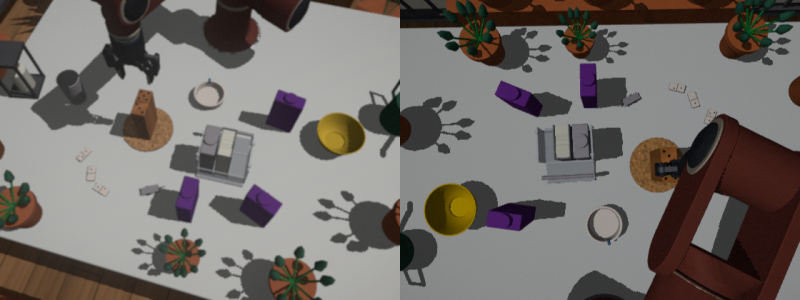

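The picture shows the box upright in the middle of the mat (left px ~145,120), the book and tin still in their slots, and the gripper clear. I'm handing in.

```bash
python3 -c "
from plant import *
print(job_done())"
```

```text
the job is handed in; nothing more can be done
None
```

The domino box was tipped out to 38° with its foot in the slot, and now stands upright in the middle of the cork mat; the book and tin stayed standing in their slots, and I handed the job in at about 17.5 s (no verdict was returned).

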